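# Open the tinning pot with the lid lifter

### The job

The tinning pot on the wire bench is hot: take the lid lifter from its rest, hook the pot's lid by its loop handle, lift it off and carry it level, without swinging or dropping it, to the middle of the round cooling stand. Unhook and put the lifter back in its rest the way it stood. Keep the robot itself off the lid, the pot and its clear guard, and leave the flux bottle, the reel and the blue carton where they are.

Things in the scene. Friction and masses are not known exactly. Their poses are not given: they have to be found in the camera images.
- pot: Tinning pot, fixed: blue round housing 136 mm across, 50 mm high; open dark steel well, 96 mm inside, 112 mm outside, rim 65 mm above the bench. Origin: centre of its underside. A black panel with a red knob marks its front (-x side, reaching x = -84). A clear guard hangs over it.
- pot_guard (a point): Centre of the underside of the pot's clear level guard, 205 mm above the bench, axes as the pot's. The guard, steel-edged, reaches 45 mm to the front (-x), 44 mm to the back, 58 mm to each side; its top is 212 mm above the bench. Two 8 mm rods hold it at the back, at x = +40, y = -50 and +50. Front and sides are open.
- lid: Loose hot lid, 0.16 to 0.26 kg: steel disc 120 mm across, 6 mm thick (z 6 to 12), with a boss 86 mm across below (z 0 to 6) that drops loosely into the well. Origin: centre of the boss's underside, z up; 59 mm above the bench when on the pot. A copper loop handle stands on it. Its x axis points to within 0.3 rad of the pot's x axis.
- lid_bar (a point): Centre of the top bar of the lid's loop handle, 56 mm above the lid's origin. The loop is of 8 mm round bar in the lid's plane x = 0: straight level top bar along y, uprights at y = -35 and +35. The window under the bar is 62 mm wide and 40 mm high. Hung from the bar, the lid swings freely like a pendulum, so quick starts and stops tip it.
- lifter: Loose lid lifter, 0.22 kg, of dark steel flat bar 24 mm wide (along y). Origin: centre of the underside of its level foot; z up both in the rest and in use. Foot: x -16 to +18, z 0 to 6. At its front a tongue turns up to z = 16, reaching x = 24. At its back the 8 mm thick shank rises, leaning 35 degrees back to -x. The hooked bar lies on the foot's top (z = 6).
- lifter_grip (a point): Centre of the lifter's orange grip, at x = -97, z = 122 in its frame, axes as the lifter's. A flat block in line with the shank: 90 mm long along (-0.574, 0, 0.819), 50 mm wide along y, 14 mm thick along (0.819, 0, 0.574). Pinch it across the 14 mm, fingers pointing down along the shank.
- rest: Lifter's rest, fixed: aluminium base 8 mm thick, x -100 to +35, y -45 to +45, with a lip 17 mm high at x = 30 to 37. Origin: at bench level under the foot's place. The standing lifter's origin is at (0, 0, 8), its axes parallel to the rest's. It lifts out straight up and goes back straight down.
- rest_bar (a point): Middle of the rest's 8 mm round steel crossbar (along y, 68 mm long), at x = -68, z = 74 in the rest's frame. The shank leans on it from the front, between two 6 mm prongs at y = -22 and +22 that rise 30 mm along (0.819, 0, 0.574) and flare outwards at the ends.
- stand: Cooling stand, fixed: round flat terracotta slab with a white top, 132 mm across, 30 mm high. Origin: centre of its underside.
- flux: Bystander, loose: amber bottle, 60 mm across, 125 mm high. Origin: centre of its underside.
- reel: Bystander, loose: white plastic wire reel standing on its flange, 68 mm across, 60 mm high. Origin: centre of its underside.
- carton: Bystander, loose: blue open carton 60 x 50 mm, 50 mm high, with black sleeves standing in it up to 62 mm. Origin: centre of its underside.
There are look-alikes about, which are no part of the job. Leave any pink or yellow look-alike of the lifter alone.

How it is judged:
By the outcome, as a careful person would: the job done as asked, in the order asked, and still so for the second after the job is handed in, with the robot touching nothing.
It also fails if it takes over 69 s, if anything falls off the work surface, if the arm or the gripper's body presses on something with over 40 N, if the wrist force passes 120 N, or if a joint passes its speed limit or range.

### The arm

A 6-joint arm with a two-finger parallel gripper is mounted at the origin on the work surface. World frame = base frame: x ahead of the robot, y to its left, z up, the work surface at z = 0. Lengths are in m, angles in rad, forces in N, time in s.
With the tool pointing down it reaches from about 0.35 to 0.85 m from the base axis. Payload 8.1 kg.
Tool frame: the origin (TCP) lies between the finger pads; the fingertips stand 25 mm ahead of it and the grasp point (between the pads) lies 6 mm ahead of it; z points along the fingers, y is the line along which they close (so a half turn about z gives the same grasp; the last joint's range is limited). The gripper opens to 93 mm and grips with 3 to 60 N. Pads are 15 mm wide; open, the fingers measure 128 mm over their backs; the gripper's body (75 mm by 188 mm) begins 65 mm behind the grasp point.
Start: joints at [-1.29, 0.13, 1.488, -0, 1.523, -0.085], TCP at [0.215, -0.56, 0.244] pointing down, gripper open.
Joint ranges: [-2.96, 2.96], [-0.89, 2.26], [0.02, 2.5], [-1.34, 4.48], [0, 2.73], [-2.66, 2.66]. Speed limits (rad/s): [2.39, 2.39, 2.79, 3.14, 3.14, 3.14].

### API

Orientations are given as a unit quaternion [x, y, z, w].
In Python, from rig import ctrl gives the robot as it stands. The module is installed in compiled form; this text tells all that it offers.
- The arm moves only by the tool move_arm, never from a script. Its argument "targets" is a list of rows, each a list of 5 numbers: the finger opening in m, from 0 to 0.093, then the shift along the tool's x, y, z in m, then the turn about the tool's z in degrees. A call has exactly 8 rows; each row is the pose to reach, as a shift and turn from the pose commanded when the call began, along the tool's axes at that moment; what a row does not reach only later rows make up. A row lasts 1/12 s, in which the tool goes at most 41.7 mm and 7.16 degrees, less where a joint would pass 70% of its speed; a pose out of reach is approached as far as the arm can. A call with a gripper value outside its range is refused whole. The fingers move at their own pace and stop on an object; "force" is the grip in N (left out, the last holds). Time passes only in rows, so rows that repeat a pose let the fingers close, or fill a call up. It gives the time, the measured TCP pose, the force, the opening and the grip force at its end, in the units of the state.
- ctrl.read_state(): the state, without advancing time (a new reading comes with each control period).
- ctrl.grab_frame(name): name is "side" or "top"; returns the picture (384x512x3 uint8, red, green, blue); there is no depth.
- ctrl.camera_info(name): a dict with "fx", "fy", "cx", "cy" (pixels), "k1" (the pictures are not rectified: a ray, as slopes to the right and down, at radius r is drawn at 1 + k1 r^2 times it, then the intrinsics apply), "camera_from_world" (4x4, takes a point from world to camera coordinates). Camera axes: x right, y down, z forward; pixel columns grow to the right and rows downward; lengths in m; the calibration is good to about 2 mm. A picture is of the moment at which its call begins. camera_info takes no time and is no camera call.
- ctrl.sign_off(): hands the job in; it is judged then, once.
Trained networks look in the newest picture that a camera, given by its name, has taken for a name from the list of things; names that differ only in an ending like _2 or _b are one class to them, and where a whole thing is asked for, a point or a joint stands for the part that bears it (a point fixed in the world has none). Each returns a list of dicts, best first, with "p" (0 to 1); they miss things now and then, are a little off and sometimes report something else, mostly with a low value. They report only what shows in the picture. A call takes as long as a camera call. They do not tell look-alikes from the thing itself.
- ctrl.search_frame(camera, label): "bbox" ([left, top, right, bottom] in pixels, round what is visible of it).
- ctrl.cut_out(camera, label): "pixels" (384x512 bool, what is visible of it) and "bbox" ([left, top, right, bottom] in pixels, round what is visible of it).
- ctrl.landmark_of(camera, label): "pixel" ([row, column] in pixels: a listed point, or the origin of a listed thing).
The state is a dict: "time_s": time; "qpos": joint angles; "qd": joint speeds; "joint_efforts": joint torques, N m; "tool_pos": TCP position; "orientation": TCP orientation; "wrist_force": force on the tool from outside, world axes, zero at the start; "wrist_torque": the same for the moment, N m; "gripper_width": opening from 0.0 (shut) to 1.0 (fully open); "grip_force": force on a finger pad.
Only numpy, scipy, OpenCV 4.12 (cv2) and the standard library are available. Lean on these libraries where they do the work, as an engineer would, in place of code of your own. Each camera call takes 0.05 s, during which the arm holds its last target. There are 200 camera calls.

## Working session

There is one attempt and no reset: what is moved stays moved. The work goes in short steps, Python scripts to look and compute and a tool call to move; the robot and the scene stay as the last step left them, time stands still between calls to the robot, and variables do not carry over. Pictures are saved under pics/ and viewed, at most 12 in all, crops included, and the job is handed in when it is done.

Besides the shell and the picture viewer there is one more tool, called after "Request:" as name([rows], argument=value, ...), one row to a line, values as JSON. move_arm: Moves the arm, as the interface text tells. Its arguments: {"type":"object","properties":{"targets":{"type":"array"},"force":{"type":"number"}},"required":["targets"]}

```bash
mkdir -p pics
cat > h.py <<'E'
import numpy as np, cv2
from rig import ctrl
from scipy.spatial.transform import Rotation as R
def cam(n):
    c=ctrl.camera_info(n); return c,np.array(c["camera_from_world"])
def ray(n,px):  # px=(row,col)
    c,T=cam(n); d=np.array([(px[1]-c["cx"])/c["fx"],(px[0]-c["cy"])/c["fy"]]); u=d.copy()
    for _ in range(20): u=d/(1+c["k1"]*(u@u))
    v=T[:3,:3].T@np.array([u[0],u[1],1]); o=-T[:3,:3].T@T[:3,3]
    return o,v/np.linalg.norm(v)
def proj(n,P):
    c,T=cam(n); q=T[:3,:3]@np.asarray(P,float)+T[:3,3]; u=q[:2]/q[2]; u=u*(1+c["k1"]*(u@u))
    return np.array([c["cy"]+c["fy"]*u[1],c["cx"]+c["fx"]*u[0]])
def atz(n,px,z):
    o,v=ray(n,px); return o+v*(z-o[2])/v[2]
def tri(pxs): # dict cam->px
    A=np.zeros((3,3));b=np.zeros(3)
    for n,p in pxs.items():
        o,v=ray(n,p); M=np.eye(3)-np.outer(v,v); A+=M;b+=M@o
    X=np.linalg.solve(A,b); return X,[np.round(proj(n,X)-p,1) for n,p in pxs.items()]
E
python3 - <<'E'
from h import *
np.set_printoptions(precision=4,suppress=True)
for n in("top","side"):
    im=ctrl.grab_frame(n); cv2.imwrite(f"pics/{n}0.png",cv2.resize(im[:,:,::-1],(800,600),interpolation=cv2.INTER_CUBIC))
    c,T=cam(n); print(n,c["fx"],c["k1"],"pos",-T[:3,:3].T@T[:3,3],"fwd",T[2,:3])
    for l in "pot pot_guard lid lid_bar lifter lifter_grip rest rest_bar stand flux reel carton".split():
        print(l,[(round(d["p"],2),np.round(d["pixel"],1).tolist()) for d in ctrl.landmark_of(n,l)[:4]])
s=ctrl.read_state();print(s)
E
```

```text
top 376.1503857097805 -0.07798216439287675 pos [0.5762 0.016  1.1031] fwd [ 0.0753 -0.0032 -0.9972]
pot [(0.69, [238.7, 138.4])]
pot_guard [(0.88, [239.3, 108.0])]
lid [(0.94, [242.3, 134.8]), (0.59, [261.5, 303.6])]
lid_bar [(0.89, [243.8, 126.8])]
lifter [(0.88, [161.2, 399.8]), (0.76, [135.8, 199.6]), (0.58, [236.7, 358.7])]
lifter_grip [(0.8, [242.6, 405.9]), (0.79, [186.2, 187.8]), (0.6, [171.8, 351.1])]
rest [(0.61, [233.2, 353.0])]
rest_bar [(0.56, [238.4, 385.2])]
stand [(0.8, [243.2, 253.3])]
flux [(0.71, [191.9, 294.5]), (0.48, [240.8, 133.3])]
reel [(0.76, [267.1, 302.3])]
carton [(0.95, [248.9, 196.8])]
side 350.4019451511918 -0.06619531828894623 pos [0.3967 0.7006 0.7092] fwd [ 0.2455 -0.7582 -0.604 ]
pot [(0.58, [358.1, 244.5])]
pot_guard [(0.56, [305.8, 236.0])]
lid [(0.68, [339.8, 240.3])]
lid_bar [(0.68, [327.3, 241.1])]
lifter [(0.74, [154.3, 252.1]), (0.73, [257.1, 157.7])]
lifter_grip [(0.86, [274.2, 201.5]), (0.75, [141.1, 315.4]), (0.57, [170.8, 246.3])]
rest [(0.95, [185.8, 299.7])]
rest_bar [(0.85, [159.8, 312.3])]
stand [(0.59, [250.0, 287.8]), (0.22, [356.0, 245.7])]
flux [(0.85, [213.2, 247.6])]
reel [(0.65, [222.1, 314.3])]
carton [(0.82, [299.3, 273.4])]
{'time_s': 1.3, 'qpos': array([-1.2904,  0.1304,  1.4882, -0.    ,  1.523 , -0.0854]), 'qd': array([-0.0006, -0.0011, -0.0003,  0.0007,  0.0005, -0.0007]), 'joint_efforts': array([  0.0001, -55.9757, -49.2055,   0.0768,   0.0228,  -0.0001]), 'tool_pos': array([ 0.2146, -0.5603,  0.2437]), 'orientation': array([ 0.9833,  0.1819, -0.    ,  0.    ]), 'wrist_force': array([0.2942, 0.3083, 0.069 ]), 'wrist_torque': array([ 0.018 , -0.0137,  0.0267]), 'grip_force': 0.0, 'gripper_width': 0.9995735860927597}
```

View pics/top0.png

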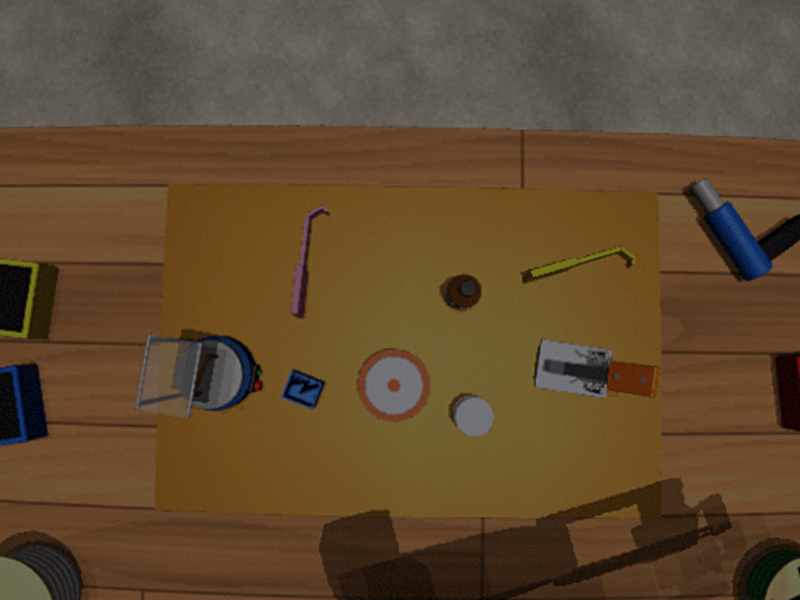

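View pics/side0.png

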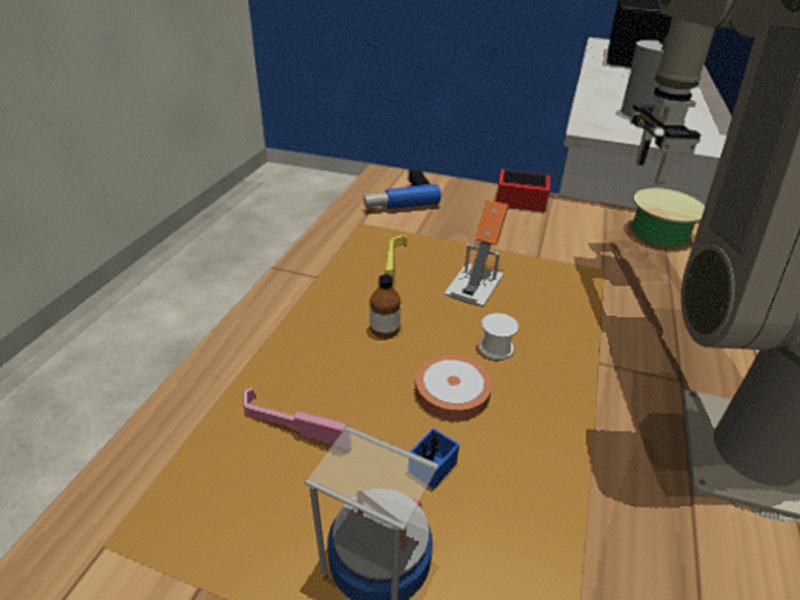

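The top view shows the lifter standing in its rest at (572,365), with the orange grip at (632,378). The pot and its guard are at (215,373) with the front facing right (-y), the stand at (393,385), and the carton, flux bottle and reel between. The tool can only turn about its own z and points straight down, so I'll pinch the grip across its 50 mm width. Next I'll fit the poses.

```bash
cat > fit.py <<'E'
from h import *
from scipy.optimize import least_squares
def fit(obs,x0,sig=None):
    """obs: list (cam,px,localpoint,weight); unknown x,y,yaw"""
    def f(q):
        c,s=np.cos(q[2]),np.sin(q[2]); M=np.array([[c,-s,0],[s,c,0],[0,0,1]])
        return np.concatenate([w*(proj(n,M@np.array(P)+[q[0],q[1],0])-px) for n,px,P,w in obs])
    r=least_squares(f,x0,loss="soft_l1"); return r.x,r.fun
E
python3 - <<'E'
from fit import *
np.set_printoptions(precision=3,suppress=True)
for l,a,b,w in [("lifter_grip",[242.6,405.9],[141.1,315.4],.13),("rest_bar",[238.4,385.2],[159.8,312.3],.074),("rest",[233.2,353],[185.8,299.7],0),("lid_bar",[243.8,126.8],[327.3,241.1],.115),("pot_guard",[239.3,108],[305.8,236],.205),("lid",[242.3,134.8],[339.8,240.3],.059),("pot",[238.7,138.4],[358.1,244.5],0),("stand",[243.2,253.3],[250,287.8],0),("flux",[191.9,294.5],[213.2,247.6],0),("reel",[267.1,302.3],[222.1,314.3],0),("carton",[248.9,196.8],[299.3,273.4],0)]:
    X,e=tri(dict(top=a,side=b)); print(l,X,e,atz("top",a,w),atz("side",b,w))
T,S="top","side"
obs=[(T,[242.6,405.9],(-.097,0,.13),1),(S,[141.1,315.4],(-.097,0,.13),1),(T,[238.4,385.2],(-.068,0,.074),1),(S,[159.8,312.3],(-.068,0,.074),1),(T,[233.2,353],(0,0,0),1),(S,[185.8,299.7],(0,0,0),1)]
x,f=fit(obs,[.55,-.3,1.5]);print("rest",x,f)
obs=[(T,[238.7,138.4],(0,0,0),1),(S,[358.1,244.5],(0,0,0),1),(T,[239.3,108],(0,0,.205),1),(S,[305.8,236],(0,0,.205),1)]
x,f=fit(obs,[.55,.4,1.5]);print("pot",x,f)
# crops
for n,(r0,r1,c0,c1),k in (("top",(195,285,75,180),5),("side",(285,384,190,290),5),("top",(205,270,335,430),5),("side",(120,205,275,335),5)):
    im=ctrl.grab_frame(n)[r0:r1,c0:c1,::-1]; print(n,r0,c0,cv2.imwrite(f"pics/c_{n}_{r0}.png",cv2.resize(im,None,fx=k,fy=k,interpolation=cv2.INTER_CUBIC)))
a=[cv2.imread(f"pics/c_{m}.png") for m in("top_195","side_285","top_205","side_120")]
a=[cv2.resize(cv2.convertScaleAbs(i,alpha=1.8),(400,300)) for i in a]
cv2.imwrite("pics/crops.png",np.vstack([np.hstack(a[:2]),np.hstack(a[2:])]))
E
```

```text
lifter_grip [ 0.524 -0.371  0.134] [array([-0., -0.]), array([-0.,  0.])] [ 0.524 -0.373  0.13 ] [ 0.525 -0.378  0.13 ]
rest_bar [ 0.527 -0.336  0.078] [array([1.9, 0.4]), array([-0. , -1.6])] [ 0.532 -0.337  0.074] [ 0.523 -0.345  0.074]
rest [ 0.543 -0.262  0.014] [array([0.2, 0. ]), array([-0. , -0.2])] [ 0.543 -0.266  0.   ] [ 0.546 -0.282  0.   ]
lid_bar [0.516 0.359 0.12 ] [array([-2.6, -0.7]), array([0.2, 3.7])] [0.509 0.358 0.115] [0.524 0.358 0.115]
pot_guard [0.526 0.374 0.204] [array([-0.4, -0.1]), array([0. , 0.6])] [0.525 0.374 0.205] [0.527 0.375 0.205]
lid [0.518 0.355 0.068] [array([-2.8, -0.8]), array([0.2, 4.1])] [0.51  0.355 0.059] [0.528 0.352 0.059]
pot [0.517 0.361 0.008] [array([0.3, 0.1]), array([-0. , -0.5])] [0.517 0.364 0.   ] [0.517 0.357 0.   ]
stand [0.51  0.026 0.   ] [array([0.2, 0. ]), array([-0. , -0.2])] [0.51  0.026 0.   ] [ 0.509  0.026 -0.   ]
flux [ 0.666 -0.092 -0.008] [array([-1. , -0.3]), array([0.1, 1. ])] [ 0.662 -0.092  0.   ] [ 0.666 -0.083  0.   ]
reel [ 0.453 -0.115  0.002] [array([-3.3, -0.7]), array([-0. ,  3.2])] [ 0.443 -0.117  0.   ] [ 0.462 -0.114  0.   ]
carton [ 0.496  0.193 -0.002] [array([-1.9, -0.4]), array([0.1, 2.4])] [0.491 0.191 0.   ] [ 0.502  0.195 -0.   ]
rest [ 0.543 -0.274  1.37 ] [-0.075 -1.233  1.189 -0.165  0.792  1.5    0.251 -2.273 -0.056  2.814
  1.444  0.096]
pot [0.524 0.371 1.5  ] [-2.224 -2.135  5.088 -5.262  0.656  1.171 -1.579  2.648]
top 195 75 True
side 285 190 True
top 205 335 True
side 120 275 True
```

View pics/crops.png

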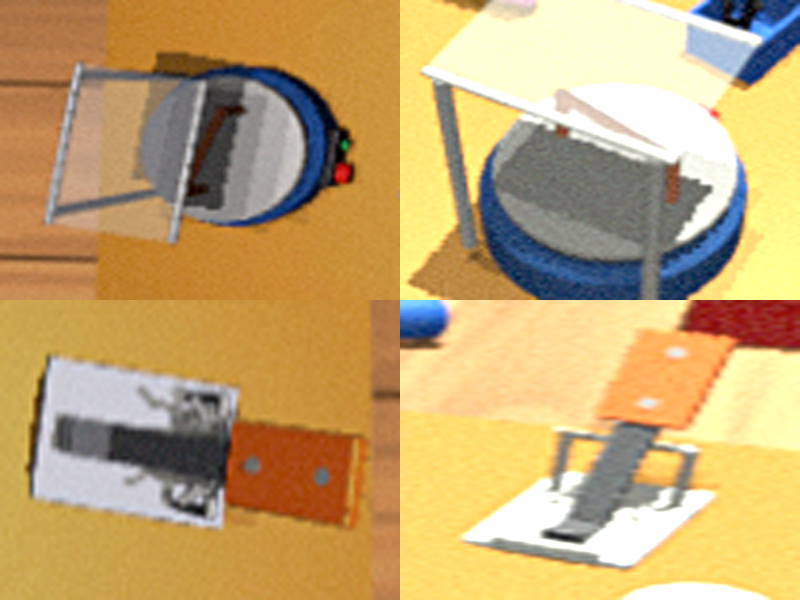

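Crops: the lid's copper bar runs in the top view from about (134,228) to (125,252) in column, row, roughly 10° more yawed than the guard's front edge. The rest's base and the orange grip are clear in both views. I'll refine lifter and lid by silhouette.

```bash
cat > sil.py <<'E'
from fit import *
from scipy.optimize import minimize
import itertools
def rot(y): return R.from_euler("z",y).as_matrix()
K=4
def mask_hulls(n,polys,roi):
    r0,r1,c0,c1=roi; m=np.zeros(((r1-r0)*K,(c1-c0)*K),np.uint8)
    for P in polys:
        q=np.array([proj(n,p) for p in P]); q=np.stack([(q[:,1]+.5-c0)*K,(q[:,0]+.5-r0)*K],1)
        cv2.fillConvexPoly(m,cv2.convexHull(np.round(q).astype(np.int32)),1)
    return cv2.resize(m.astype(np.float32),(c1-c0,r1-r0),interpolation=cv2.INTER_AREA)
def silfit(polysf,masks,x0,d=(.004,.004,.06)):
    """masks: list (cam, roi, float mask, weight(valid))"""
    def cost(q): return sum((np.abs(mask_hulls(n,polysf(q),roi)-m)*w).sum() for n,roi,m,w in masks)
    best=None
    s=np.array([x0]+[np.array(x0)+np.eye(3)[i]*d[i] for i in range(3)])
    for _ in range(3):
        r=minimize(cost,s[0],method="Nelder-Mead",options=dict(initial_simplex=s,xatol=1e-4,fatol=.05)); s=np.array([r.x]+[r.x-np.eye(3)[i]*d[i] for i in range(3)])
    return r.x,r.fun,[m.sum() for _,_,m,_ in masks]
u=np.array([-.574,0,.819]);t=np.array([.819,0,.574]);yy=np.array([0,1,0])
def box(c,h): return [np.array(c)+a*h[0]*u+b*h[1]*yy+e*h[2]*t for a,b,e in itertools.product((-1,1),repeat=3)]
def grip(q,z=.008):
    return [[rot(q[2])@p+[q[0],q[1],z] for p in box((-.097,0,.122),(.045,.025,.007))]]
def cyl(a,b,r):
    a,b=np.array(a),np.array(b);return [p+o*r for p in(a,b) for o in [np.array(v) for v in itertools.product((-.7,0,.7),repeat=3)]]
def loop(q,z=.059):
    L=[((0,-.035,.056),(0,.035,.056)),((0,-.035,.012),(0,-.035,.056)),((0,.035,.012),(0,.035,.056))]
    return [[rot(q[2])@p+[q[0],q[1],z] for p in cyl(a,b,.004)] for a,b in L]
def crop(n,roi): return ctrl.grab_frame(n)[roi[0]:roi[1],roi[2]:roi[3]].astype(float)
E
python3 - <<'E'
from sil import *
np.set_printoptions(precision=4,suppress=True)
def orange(n,roi):
    c=crop(n,roi); h=cv2.cvtColor(c.astype(np.uint8),cv2.COLOR_RGB2HSV); m=((h[...,0]<=11)|(h[...,0]>175))&(h[...,1]>150)&(h[...,2]>70)
    return m.astype(float)
ms=[]
for n,roi in(("top",(222,265,380,430)),("side",(120,162,296,332))):
    m=orange(n,roi); ms.append((n,roi,m,1.)); 
print("lifter both",silfit(grip,ms,[.543,-.274,1.4]))
for i in(0,1): print(" single",ms[i][0],silfit(grip,[ms[i]],[.543,-.274,1.4]))
# rest base corners top view, (row,col)
obs=[("top",(217.4,346.9),(.037,.045,.017),1),("top",(247.3,342.6),(.037,-.045,.017),1),("top",(254.2,387.7),(-.1,-.045,.008),1),("top",(224.1,391.5),(-.1,.045,.008),1)]
for flip in(1,-1):
    print("rest corners",*fit([(n,p,(P[0],P[1]*flip,P[2]),w) for n,p,P,w in obs],[.54,-.27,1.4]))
lm=[]
for n,roi in(("top",(220,262,118,146)),("side",(305,350,222,282))):
    c=crop(n,roi); r=c[...,0]-c[...,2]; tot=c.sum(2)
    m=((r>0.18*tot/3+0)&(r>12)); lm.append((n,roi,m.astype(float),1.))
    big=np.hstack([c,np.repeat(m[...,None]*255,3,2)]).astype(np.uint8)[:,:,::-1]
    cv2.imwrite(f"pics/m_{n}.png",cv2.resize(big,None,fx=6,fy=6,interpolation=cv2.INTER_NEAREST))
print("lid both",silfit(loop,lm,[.517,.357,1.25]))
for i in(0,1): print(" single",lm[i][0],silfit(loop,[lm[i]],[.517,.357,1.25]))
a=[cv2.resize(cv2.convertScaleAbs(cv2.imread(f"pics/m_{n}.png"),alpha=1.8),(700,300)) for n in("top","side")]
cv2.imwrite("pics/m.png",np.vstack(a))
E
```

```text
lifter both (array([ 0.5417, -0.2727,  1.4177]), np.float64(590.25), [np.float64(395.0), np.float64(405.0)])Traceback (most recent call last):
  File "<stdin>", line 10, in <module>
  File "sil.py", line 18, in silfit
    r=minimize(cost,s[0],method="Nelder-Mead",options=dict(initial_simplex=s,xatol=1e-4,fatol=.05)); s=np.array([r.x]+[r.x-np.eye(3)[i]*d[i] for i in range(3)])
    res = _minimize_neldermead(fun, x0, args, callback, bounds=bounds,
                               **options)
    fxe = func(xe)
    fx = function(np.copy(x), *(wrapper_args + args))
  File "sil.py", line 14, in cost
    def cost(q): return sum((np.abs(mask_hulls(n,polysf(q),roi)-m)*w).sum() for n,roi,m,w in masks)
                        ~~~^^^^^^^^^^^^^^^^^^^^^^^^^^^^^^^^^^^^^^^^^^^^^^^^^^^^^^^^^^^^^^^^^^^^^^^^
  File "sil.py", line 14, in <genexpr>
    def cost(q): return sum((np.abs(mask_hulls(n,polysf(q),roi)-m)*w).sum() for n,roi,m,w in masks)
                                    ~~~~~~~~~~^^^^^^^^^^^^^^^^^
  File "sil.py", line 9, in mask_hulls
    q=np.array([proj(n,p) for p in P]); q=np.stack([(q[:,1]+.5-c0)*K,(q[:,0]+.5-r0)*K],1)
                ~~~~^^^^^
  File "h.py", line 12, in proj
    c,T=cam(n); q=T[:3,:3]@np.asarray(P,float)+T[:3,3]; u=q[:2]/q[2]; u=u*(1+c["k1"]*(u@u))
        ~~~^^^
  File "h.py", line 5, in cam
    c=ctrl.camera_info(n); return c,np.array(c["camera_from_world"])
ValueError: time passes only in moves, steps and waits
```

```bash
python3 - <<'E'
s=open('h.py').read()
s=s.replace('def cam(n):\n','import functools\n@functools.lru_cache(None)\ndef cam(n):\n'); open('h.py','w').write(s)
E
cat > run.py <<'E'
from sil import *
np.set_printoptions(precision=4,suppress=True)
ms=[]; ov=[]
for n,roi,px in(("top",(220,267,378,432),(241,400)),("side",(118,164,294,334),(141,314))):
    c=crop(n,roi).astype(np.float32); h=cv2.cvtColor(c.astype(np.uint8),cv2.COLOR_RGB2HSV)
    g=np.median(h[px[0]-roi[0]-2:px[0]-roi[0]+3,px[1]-roi[2]-2:px[1]-roi[2]+3].reshape(-1,3),0); print(n,"hsv",g)
    m=(abs(h[...,0].astype(int)-g[0])<=4)&(h[...,1]>g[1]*.75)&(h[...,2]>g[2]*.55)
    m=cv2.morphologyEx(m.astype(np.uint8),cv2.MORPH_OPEN,np.ones((3,3)));m=cv2.morphologyEx(m,cv2.MORPH_CLOSE,np.ones((5,5)))
    k,l,st,_=cv2.connectedComponentsWithStats(m); m=(l==l[px[0]-roi[0],px[1]-roi[2]]); ms.append((n,roi,m.astype(float),1.)); ov.append((n,roi,c,m))
q=silfit(grip,ms,[.543,-.274,1.4]);print("lifter both",q)
for i in(0,1): print(" single",ms[i][0],silfit(grip,[ms[i]],[.543,-.274,1.4]))
obs=[("top",(217.4,346.9),(.037,.045,.017),1),("top",(247.3,342.6),(.037,-.045,.017),1),("top",(254.2,387.7),(-.1,-.045,.008),1),("top",(224.1,391.5),(-.1,.045,.008),1)]
for flip in(1,-1): print("rest corners",*fit([(n,p,(P[0],P[1]*flip,P[2]),w) for n,p,P,w in obs],[.54,-.27,1.4]))
lm=[]
for n,roi in(("top",(220,262,118,146)),("side",(305,350,222,282))):
    c=crop(n,roi).astype(np.float32); r=c[...,0]-c[...,2]; tot=c.sum(2)
    m=(r>0.12*tot)&(r>12); lm.append((n,roi,m.astype(float),1.)); ov.append((n,roi,c,m))
ql=silfit(loop,lm,[.517,.357,1.25]);print("lid both",ql)
for i in(0,1): print(" single",lm[i][0],silfit(loop,[lm[i]],[.517,.357,1.25]))
t=[]
for n,roi,c,m in ov:
    pol=grip(q[0]) if n=="top" and roi[2]>300 or n=="side" and roi[0]<200 else loop(ql[0])
    b=np.clip(c*1.6,0,255); b2=b.copy(); b2[mask_hulls(n,pol,roi)>.5]=(0,255,0)
    t.append(cv2.resize(np.hstack([b,np.repeat(m[...,None]*255.,3,2),b2]).astype(np.uint8)[:,:,::-1],(400,300) if 0 else (800,150),interpolation=cv2.INTER_NEAREST))
cv2.imwrite("pics/ov.png",np.vstack(t))
E
python3 run.py
```

```text
top hsv [ 11. 228.  93.]
side hsv [ 11. 178. 176.]
lifter both (array([ 0.5397, -0.2728,  1.4354]), np.float64(152.625), [np.float64(561.0), np.float64(409.0)])
 single top (array([ 0.5421, -0.2663,  1.4189]), np.float64(101.375), [np.float64(561.0)])
 single side (array([ 0.5423, -0.2769,  1.4334]), np.float64(22.75), [np.float64(409.0)])
rest corners [ 0.586  -0.274   1.7098] [ 18.2793  -0.0486 -42.5091  -0.0045 -55.0908  -0.2627   5.3986   0.3335]
rest corners [ 0.5409 -0.2738  1.4325] [-0.5214 -0.1124  0.4771 -0.114   0.2249  0.0112 -0.1986  0.2284]
lid both (array([0.5189, 0.3582, 1.189 ]), np.float64(1100.8125), [np.float64(107.0), np.float64(852.0)])
 single top (array([0.5187, 0.357 , 1.2357]), np.float64(76.3125), [np.float64(107.0)])
 single side (array([0.5167, 0.3641, 1.1535]), np.float64(1013.1875), [np.float64(852.0)])
```

View pics/ov.png

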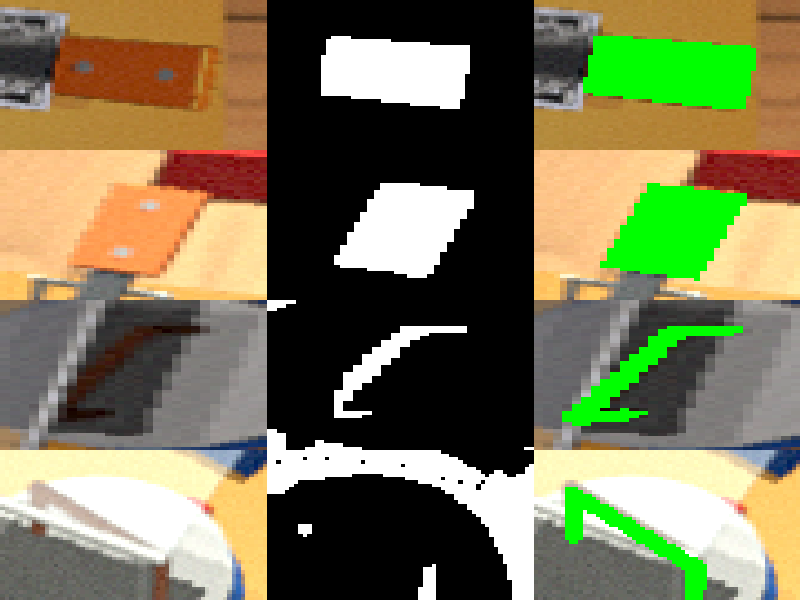

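Lifter and rest agree well: (0.541, -0.273, yaw 1.433). The side mask of the lid failed because the mat's colour was too close, so I'll fit the lid from points on the loop instead: side bar ends near (230,316) and (259,336), top bend near (133,228).

Run:
```python
from sil import *
np.set_printoptions(precision=4,suppress=True)
obs=[("side",(316.1,229.9),(0,-.035,.115),1),("side",(336.5,259.1),(0,.035,.115),1),("top",(228.4,133.2),(0,-.035,.115),1),("top",(228.6,139.5),(0,-.035,.071),1),("top",(251.4,129.6),(0,.035,.071),1)]
print(fit(obs,[.518,.358,1.2])); print(fit(obs[:2],[.518,.358,1.2])); print(fit(obs[2:],[.518,.358,1.2]))
n="top";roi=(220,262,118,146);c=crop(n,roi).astype(np.float32); r=c[...,0]-c[...,2]; m=((r>0.12*c.sum(2))&(r>12)).astype(float)
w=np.ones_like(m); yy_,xx=np.mgrid[0:42,0:28]; w[(xx<8)]=0; m[:5]=0; m[33:]=0
for s in(1.15,1.25,1.35): print(silfit(loop,[(n,roi,m,w)],[.517,.357,s]))
# stand centre via terracotta/white disc contour, lid disc ellipse
im=ctrl.grab_frame("top"); d=ctrl.cut_out("top","stand")[0]; 
print("stand",d["p"],d["bbox"],atz("top",[(d["bbox"][1]+d["bbox"][3])/2,(d["bbox"][0]+d["bbox"][2])/2],.03))
s=ctrl.read_state();print(s["time_s"],s["tool_pos"],R.from_quat(s["orientation"]).as_matrix())
```

```text
(array([0.5187, 0.3535, 1.2325]), array([-0.2283,  0.647 ,  0.305 ,  0.3178, -0.5808,  0.3118, -1.0725,
       -0.7888,  0.0548,  0.018 ]))
(array([0.5196, 0.3537, 1.2507]), array([-0.0327, -0.0349,  0.0275,  0.0334]))
(array([0.5174, 0.3532, 1.21  ]), array([ 0.0334,  0.6629, -0.4842, -0.4516,  0.4364, -0.1683]))
(array([0.5192, 0.3581, 1.1928]), np.float64(18.9375), [np.float64(81.0)])
(array([0.5191, 0.3582, 1.1747]), np.float64(19.1875), [np.float64(81.0)])
(array([0.519 , 0.3584, 1.1816]), np.float64(19.375), [np.float64(81.0)])
stand 0.89 [229.1, 221.9, 273.3, 268.8] [0.506 0.032 0.03 ]
1.95 [ 0.2146 -0.5603  0.2436] [[ 0.9338  0.3577 -0.    ]
 [ 0.3577 -0.9338  0.    ]
 [-0.     -0.0001 -1.    ]]
```

```bash
cat > g.py <<'E'
import sys
from h import *
np.set_printoptions(precision=4,suppress=True)
G=np.array([-.0884,0,.1097+.006])  # TCP in lifter frame
def tcp(L,yaw): return np.array(L)+R.from_euler("z",yaw).apply(G)
def go(L,yaw):
    s=ctrl.read_state(); M=R.from_quat(s["orientation"]).as_matrix(); p=s["tool_pos"]
    cur=np.degrees(np.arctan2(M[1,0],M[0,0])); want=np.degrees(yaw)
    d=(M.T@(tcp(L,yaw)-p))*1000
    print(f"t={s['time_s']:.2f} tool {p} yaw {cur:.2f} tilt {M[2,2]:.4f} w={s['gripper_width']*93:.1f}mm F={s['wrist_force']} T={s['wrist_torque']} gf={s['grip_force']:.1f}")
    print("  shift mm",d.round(1),"turn",round(-((want-cur+180)%360-180),2))
    L0=p-R.from_euler("z",np.radians(cur)).apply(G); print("  lifter now",L0)
if __name__=="__main__":
    a=[float(v) for v in sys.argv[1:]]; go(a[:3],a[3])
E
python3 g.py .541 -.273 .008 1.433
```

```text
t=1.95 tool [ 0.2146 -0.5603  0.2436] yaw 20.96 tilt -1.0000 w=92.9mm F=[ 0.0601 -0.1262 -0.8189] T=[-0.0424 -0.0031  0.0447] gf=0.0
  shift mm [364.9 -74.1 119.9] turn -61.15
  lifter now [ 0.2972 -0.5287  0.1279]
```

Request:
move_arm([
  [0.093,0.035,-0.007,0,-7],
  [0.093,0.07,-0.014,0,-14],
  [0.093,0.11,-0.022,0,-21],
  [0.093,0.15,-0.03,0,-28],
  [0.093,0.19,-0.038,0,-35],
  [0.093,0.23,-0.046,0,-42],
  [0.093,0.27,-0.054,0,-49],
  [0.093,0.305,-0.061,0,-56],
], force=60)

```text
time_s: 2.62
tool_pos: [0.4796, -0.3925, 0.2438]
orientation: [0.781, 0.625, 0.0, 0.0]
wrist_force: [0.0, -0.4, 0.5]
gripper_width: 1.0
grip_force: 0.0
```

```bash
python3 g.py .541 -.273 .008 1.433
```

```text
t=2.62 tool [ 0.4796 -0.3925  0.2438] yaw 77.34 tilt -1.0000 w=93.0mm F=[ 0.0231 -0.3956  0.5241] T=[-0.0286 -0.1035  0.0201] gf=0.0
  shift mm [ 41.9  41.  120.1] turn -4.76
  lifter now [ 0.499  -0.3062  0.1281]
```

Request:
move_arm([
  [0.093,0.022,0.021,0,-3],
  [0.093,0.0443,0.0424,0,-5.15],
  [0.093,0.0443,0.0424,0.02,-5.15],
  [0.093,0.0443,0.0424,0.045,-5.15],
  [0.093,0.0443,0.0424,0.07,-5.15],
  [0.093,0.0443,0.0424,0.09,-5.15],
  [0.093,0.0443,0.0424,0.1,-5.15],
  [0.093,0.0443,0.0424,0.1,-5.15],
])

```text
time_s: 3.28
tool_pos: [0.5274, -0.3594, 0.1402]
orientation: [0.754, 0.657, -0.0, -0.003]
wrist_force: [0.0, 0.1, -1.5]
gripper_width: 0.997
grip_force: 0.0
```

```bash
python3 g.py .541 -.273 .008 1.433
python3 - <<'E'
from h import *
a=ctrl.grab_frame("top")[200:290,330:440,::-1];b=ctrl.grab_frame("side")[90:180,270:360,::-1]
cv2.imwrite("pics/pre.png",np.hstack([cv2.resize(cv2.convertScaleAbs(i,alpha=1.5),(400,400),interpolation=cv2.INTER_CUBIC) for i in(a,b)]))
E
```

```text
t=3.28 tool [ 0.5274 -0.3594  0.1402] yaw 82.11 tilt -1.0000 w=92.8mm F=[ 0.0066  0.1274 -1.5379] T=[-0.0405 -0.1129 -0.0216] gf=0.0
  shift mm [-1.   1.7 16.5] turn 0.01
  lifter now [ 0.5396 -0.2718  0.0245]
```

View pics/pre.png

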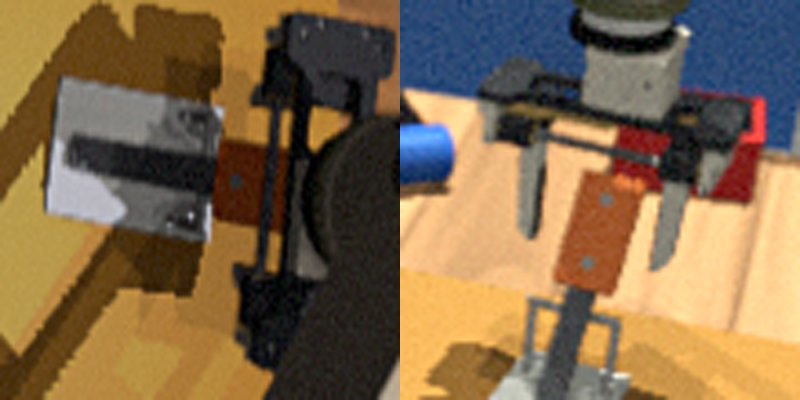

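The fingers straddle the grip. Lowering the last 20 mm and closing.

Request:
move_arm([
  [0.093,0,0.001,0.01,0],
  [0.093,0,0.001,0.018,0],
  [0.093,0,0.001,0.02,0],
  [0.07,0,0.001,0.02,0],
  [0.06,0,0.001,0.02,0],
  [0.05,0,0.001,0.02,0],
  [0.04,0,0.001,0.02,0],
  [0.03,0,0.001,0.02,0],
], force=60)

```text
time_s: 4.05
tool_pos: [0.5301, -0.3609, 0.1241]
orientation: [0.754, 0.657, 0.0, 0.0]
wrist_force: [0.7, -0.2, 0.4]
gripper_width: 0.692
grip_force: 0.0
```

Request:
move_arm([
  [0.03,0,0,0,0],
  [0.03,0,0,0,0],
  [0.03,0,0,0,0],
  [0.03,0,0,0,0],
  [0.03,0,0,0,0],
  [0.03,0,0,0,0],
  [0.03,0,0,0,0],
  [0.03,0,0,0,0],
])

```text
time_s: 4.72
tool_pos: [0.53, -0.3608, 0.1237]
orientation: [0.754, 0.657, 0.0, 0.0]
wrist_force: [-0.2, -0.3, 0.9]
gripper_width: 0.535
grip_force: 59.9
```

```bash
python3 g.py .541 -.273 .008 1.433
```

```text
t=4.72 tool [ 0.53   -0.3608  0.1237] yaw 82.11 tilt -1.0000 w=49.8mm F=[-0.196  -0.273   0.8658] T=[-0.0597 -0.1163  0.0162] gf=59.9
  shift mm [ 0.1 -1.2  0. ] turn 0.0
  lifter now [ 0.5421 -0.2733  0.008 ]
```

Request:
move_arm([
  [0.03,0,0,-0.005,0],
  [0.03,0,0,-0.015,0],
  [0.03,0,0,-0.03,0],
  [0.03,0,0,-0.05,0],
  [0.03,0,0,-0.07,0],
  [0.03,0,0,-0.088,0],
  [0.03,0,0,-0.097,0],
  [0.03,0,0,-0.1,0],
])

```text
time_s: 5.38
tool_pos: [0.5309, -0.3615, 0.2267]
orientation: [0.754, 0.657, 0.0, 0.002]
wrist_force: [0.9, -0.3, -2.4]
gripper_width: 0.535
grip_force: 59.9
```

```bash
python3 g.py .484 .2615 .108 1.21
```

```text
t=5.38 tool [ 0.5309 -0.3615  0.2267] yaw 82.11 tilt -1.0000 w=49.8mm F=[ 0.8787 -0.3349 -2.3849] T=[-0.1762 -0.0302 -0.048 ] gf=59.9
  shift mm [ 524.4 -151.5    1.4] turn 12.79
  lifter now [ 0.543  -0.2739  0.111 ]
```

Request:
move_arm([
  [0.03,0.01,-0.003,0,0],
  [0.03,0.03,-0.009,0,0],
  [0.03,0.063,-0.018,0,0],
  [0.03,0.1,-0.029,0,0],
  [0.03,0.14,-0.041,0,0],
  [0.03,0.18,-0.052,0,0],
  [0.03,0.22,-0.064,0,0],
  [0.03,0.26,-0.075,0,0],
])

```text
time_s: 6.05
tool_pos: [0.4893, -0.0904, 0.2216]
orientation: [0.754, 0.657, -0.001, -0.001]
wrist_force: [0.9, -0.1, -0.6]
gripper_width: 0.537
grip_force: 59.9
```

Request:
move_arm([
  [0.03,0.04,-0.012,0,2],
  [0.03,0.08,-0.023,0,4],
  [0.03,0.12,-0.035,0,6],
  [0.03,0.16,-0.046,0,8],
  [0.03,0.2,-0.058,0,10],
  [0.03,0.235,-0.068,0,11.5],
  [0.03,0.256,-0.074,0,12.5],
  [0.03,0.262,-0.076,0,12.8],
])

```text
time_s: 6.72
tool_pos: [0.4496, 0.1804, 0.2218]
orientation: [0.822, 0.57, -0.001, -0.001]
wrist_force: [0.0, -0.4, -1.9]
gripper_width: 0.535
grip_force: 59.9
```

Request:
move_arm([
  [0.03,0,0,0.005,0],
  [0.03,0,0,0.015,0],
  [0.03,0,0,0.022,0],
  [0.03,0,0,0.025,0],
  [0.03,0,0,0.025,0],
  [0.03,0,0,0.025,0],
  [0.03,0,0,0.025,0],
  [0.03,0,0,0.025,0],
])

```text
time_s: 7.38
tool_pos: [0.4525, 0.1767, 0.1991]
orientation: [0.823, 0.568, 0.0, 0.0]
wrist_force: [-0.6, 0.5, -2.6]
gripper_width: 0.53
grip_force: 59.9
```

```bash
python3 g.py .484 .2615 .083 1.21
python3 - <<'E'
from h import *
T=ctrl.grab_frame("top");S=ctrl.grab_frame("side")
for n in("top","side"):
  for l in("lifter","lifter_grip","lid_bar"):
    print(n,l,[(round(d["p"],2),np.round(d["pixel"],1).tolist()) for d in ctrl.landmark_of(n,l)[:4]])
p=[.484,.2615,.083]; x=R.from_euler("z",1.21)
for n in("top","side"): print(n,"pred foot,tongue top,grip",[proj(n,np.array(p)+x.apply(v)).round(1).tolist() for v in([0,0,0],[.022,0,.016],[-.097,0,.122])])
a=T[195:275,90:200,::-1];b=S[240:384,190:340,::-1]
cv2.imwrite("pics/pre2.png",np.hstack([cv2.resize(cv2.convertScaleAbs(i,alpha=1.6),(400,400),interpolation=cv2.INTER_CUBIC) for i in(a,b)]))
E
```

```text
t=7.38 tool [0.4525 0.1767 0.1991] yaw 69.27 tilt -1.0000 w=49.3mm F=[-0.5547  0.4907 -2.6003] T=[-0.1465  0.001   0.024 ] gf=59.9
  shift mm [ 2.1 -0.5  0.4] turn -0.06
  lifter now [0.4838 0.2594 0.0834]
top lifter [(0.93, [136.1, 200.1]), (0.83, [159.8, 398.7]), (0.69, [255.2, 168.4])]
top lifter_grip [(0.93, [174.6, 352.7]), (0.77, [272.2, 189.8]), (0.77, [190.6, 191.9]), (0.38, [266.0, 304.3])]
top lid_bar [(0.75, [241.3, 125.7]), (0.45, [272.4, 194.6])]
side lifter [(0.95, [299.4, 275.7]), (0.89, [258.7, 159.9]), (0.48, [155.6, 250.9])]
side lifter_grip [(0.69, [237.2, 308.1]), (0.63, [172.3, 247.6]), (0.59, [270.4, 203.5])]
side lid_bar [(0.84, [322.5, 243.1])]
top pred foot,tongue top,grip [[253.3, 165.9], [250.7, 156.8], [273.0, 191.1]]
side pred foot,tongue top,grip [[302.6, 274.9], [304.9, 268.9], [236.4, 306.6]]
```

View pics/pre2.png

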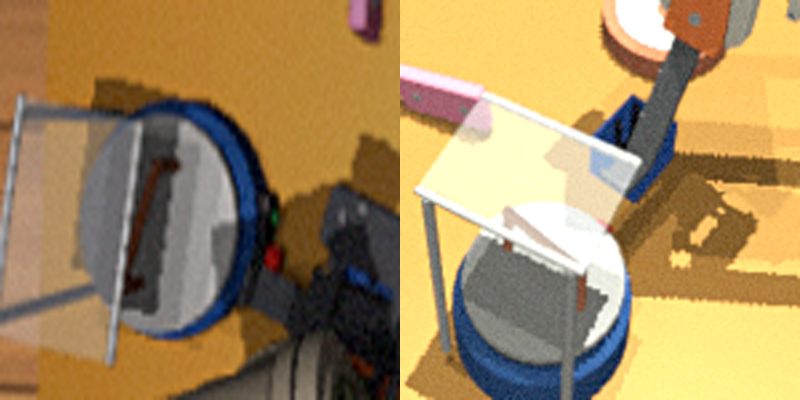

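Run:
```python
from h import *
np.set_printoptions(precision=4,suppress=True)
for a,b in(([255.2,168.4],[299.4,275.7]),([272.2,189.8],[237.2,308.1]),([241.3,125.7],[322.5,243.1])): print(tri(dict(top=a,side=b)))
x=R.from_euler("z",1.21)
L=np.array([.4838,.2594,.0834])
print("pred",L,L+x.apply([-.097,0,.122])); B=np.array([.519,.355,.115]); print("bar px",proj("top",B),proj("side",B))
print(x.inv().apply(B-L), x.inv().apply(np.array([.517,.355,.115])-L))
```

```text
(array([0.4818, 0.2544, 0.0857]), [array([-0.9, -0.2]), array([0.1, 1.2])])
(array([0.4489, 0.1733, 0.2055]), [array([1.2, 0.2]), array([-0. , -1.4])])
(array([0.5187, 0.3565, 0.1313]), [array([-0.7, -0.2]), array([0.1, 1. ])])
pred [0.4838 0.2594 0.0834] [0.4496 0.1686 0.2054]
bar px [240.1847 128.1963] [326.7424 244.2223]
[0.1019 0.0008 0.0316] [0.1012 0.0027 0.0316]
```

Request:
move_arm([
  [0.03,0.004,0,0,0],
  [0.03,0.012,0,0,0],
  [0.03,0.024,0,0,0],
  [0.03,0.036,0,0,0],
  [0.03,0.048,0,0,0],
  [0.03,0.058,0,0,0],
  [0.03,0.064,0,0,0],
  [0.03,0.066,0,0,0],
])

```text
time_s: 8.45
tool_pos: [0.4755, 0.2401, 0.1984]
orientation: [0.822, 0.569, -0.0, -0.0]
wrist_force: [-0.9, -0.3, -2.3]
gripper_width: 0.538
grip_force: 59.9
```

Request:
move_arm([
  [0.03,0.003,0,0,0],
  [0.03,0.009,0,0,0],
  [0.03,0.016,0,0,0],
  [0.03,0.023,0,0,0],
  [0.03,0.03,0,0,0],
  [0.03,0.035,0,0,0],
  [0.03,0.037,0,0,0],
  [0.03,0.037,0,0,0],
])

```text
time_s: 9.12
tool_pos: [0.4885, 0.2738, 0.1986]
orientation: [0.822, 0.569, -0.0, -0.0]
wrist_force: [0.6, 0.1, -0.6]
gripper_width: 0.538
grip_force: 59.9
```

```bash
python3 g.py .519 .355 .083 1.21
python3 - <<'E'
from h import *
np.set_printoptions(precision=4,suppress=True)
T=ctrl.grab_frame("top");S=ctrl.grab_frame("side")
px={}
for n in("top","side"):
  for l in("lifter","lifter_grip","lid_bar","lid"):
    print(n,l,[(round(d["p"],2),np.round(d["pixel"],1).tolist()) for d in ctrl.landmark_of(n,l)[:4]])
a=T[195:275,90:190,::-1];b=S[290:370,200:300,::-1]
cv2.imwrite("pics/hook.png",np.hstack([cv2.resize(cv2.convertScaleAbs(i,alpha=1.6),(400,320),interpolation=cv2.INTER_CUBIC) for i in(a,b)]))
E
```

```text
t=9.12 tool [0.4885 0.2738 0.1986] yaw 69.34 tilt -1.0000 w=50.0mm F=[ 0.6285  0.0611 -0.5977] T=[-0.1193 -0.022  -0.0055] gf=59.9
  shift mm [-1.7 -0.1 -0.1] turn 0.01
  lifter now [0.5197 0.3565 0.0829]
top lifter [(0.76, [162.8, 401.0]), (0.73, [240.7, 133.2]), (0.66, [135.9, 199.3])]
top lifter_grip [(0.7, [188.2, 189.4]), (0.65, [256.2, 153.0]), (0.56, [173.4, 349.4])]
top lid_bar [(0.41, [239.3, 127.1])]
top lid [(0.57, [237.1, 133.7])]
side lifter [(0.7, [257.4, 158.6]), (0.58, [334.9, 242.8]), (0.49, [152.7, 252.9]), (0.38, [158.8, 313.3])]
side lifter_grip [(0.86, [274.4, 203.5]), (0.71, [263.0, 277.3]), (0.6, [337.3, 241.0]), (0.54, [172.2, 248.1])]
side lid_bar [(0.66, [266.3, 278.5]), (0.61, [325.8, 242.0])]
side lid [(0.67, [341.8, 244.2])]
```

View pics/hook.png

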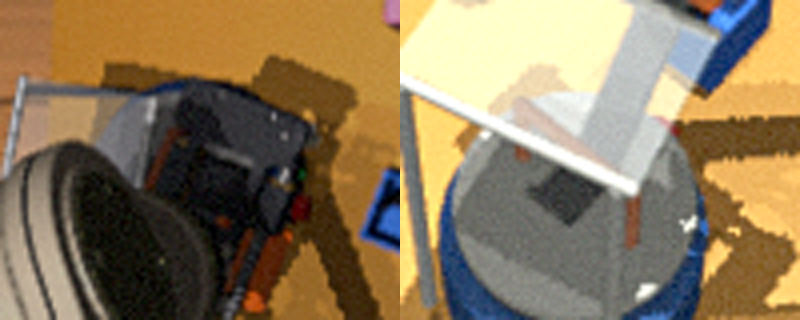

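The side view shows the foot through the window, with its dark tip beyond the bar at about (565,200) in the crop. Lifting gently.

Request:
move_arm([
  [0.03,0,0,-0.003,0],
  [0.03,0,0,-0.008,0],
  [0.03,0,0,-0.013,0],
  [0.03,0,0,-0.017,0],
  [0.03,0,0,-0.02,0],
  [0.03,0,0,-0.022,0],
  [0.03,0,0,-0.024,0],
  [0.03,0,0,-0.026,0],
])

```text
time_s: 10.28
tool_pos: [0.4881, 0.2732, 0.2243]
orientation: [0.823, 0.569, -0.001, -0.0]
wrist_force: [0.2, -0.2, -4.7]
gripper_width: 0.535
grip_force: 59.9
```

Request:
move_arm([
  [0.03,0,0,-0.001,0],
  [0.03,0,0,-0.002,0],
  [0.03,0,0,-0.003,0],
  [0.03,0,0,-0.004,0],
  [0.03,0,0,-0.005,0],
  [0.03,0,0,-0.005,0],
  [0.03,0,0,-0.005,0],
  [0.03,0,0,-0.005,0],
])

```text
time_s: 10.95
tool_pos: [0.4884, 0.2733, 0.2296]
orientation: [0.823, 0.569, -0.0, 0.0]
wrist_force: [-0.2, -0.1, -4.6]
gripper_width: 0.533
grip_force: 59.9
```

```bash
python3 g.py .519 .355 .125 1.21
```

```text
t=10.95 tool [0.4884 0.2733 0.2296] yaw 69.31 tilt -1.0000 w=49.6mm F=[-0.1548 -0.0514 -4.5991] T=[-0.232   0.0348 -0.0014] gf=59.9
  shift mm [ -1.2  -0.2 -11.1] turn -0.02
  lifter now [0.5196 0.356  0.1139]
```

Request:
move_arm([
  [0.03,0,0,-0.001,0],
  [0.03,0,0,-0.003,0],
  [0.03,0,0,-0.006,0],
  [0.03,0,0,-0.01,0],
  [0.03,0,0,-0.014,0],
  [0.03,0,0,-0.017,0],
  [0.03,0,0,-0.019,0],
  [0.03,0,0,-0.02,0],
])

```text
time_s: 11.62
tool_pos: [0.4887, 0.2735, 0.2503]
orientation: [0.823, 0.569, 0.0, 0.0]
wrist_force: [0.3, 0.1, -4.4]
gripper_width: 0.533
grip_force: 59.9
```

```bash
python3 g.py .519 .355 .125 1.21
python3 - <<'E'
from h import *
np.set_printoptions(precision=4,suppress=True)
T=ctrl.grab_frame("top");S=ctrl.grab_frame("side")
px={}
for n in("top","side"):
  for l in("lifter","lifter_grip","lid_bar","lid"):
    print(n,l,[(round(d["p"],2),np.round(d["pixel"],1).tolist()) for d in ctrl.landmark_of(n,l)[:4]])
b=S[260:384,180:335,::-1]
cv2.imwrite("pics/up.png",cv2.resize(cv2.convertScaleAbs(b,alpha=1.6),(700,560),interpolation=cv2.INTER_CUBIC))
E
```

```text
t=11.62 tool [0.4887 0.2735 0.2503] yaw 69.31 tilt -1.0000 w=49.6mm F=[ 0.3433  0.1472 -4.3985] T=[-0.2976  0.0618 -0.0585] gf=59.9
  shift mm [-1.4 -0.4  9.6] turn -0.02
  lifter now [0.5199 0.3561 0.1346]
top lifter [(0.94, [161.6, 402.9]), (0.7, [133.1, 200.0]), (0.63, [243.1, 122.6])]
top lifter_grip [(0.92, [185.8, 188.0]), (0.78, [170.4, 352.8]), (0.49, [258.3, 147.4])]
top lid_bar []
top lid [(0.51, [240.5, 129.2]), (0.21, [228.1, 353.8])]
side lifter [(0.91, [258.6, 157.6]), (0.61, [154.7, 252.7])]
side lifter_grip [(0.92, [271.2, 203.8]), (0.65, [246.6, 277.0]), (0.65, [169.8, 248.6])]
side lid_bar [(0.77, [315.8, 242.8])]
side lid [(0.91, [335.2, 246.1])]
```

View pics/up.png

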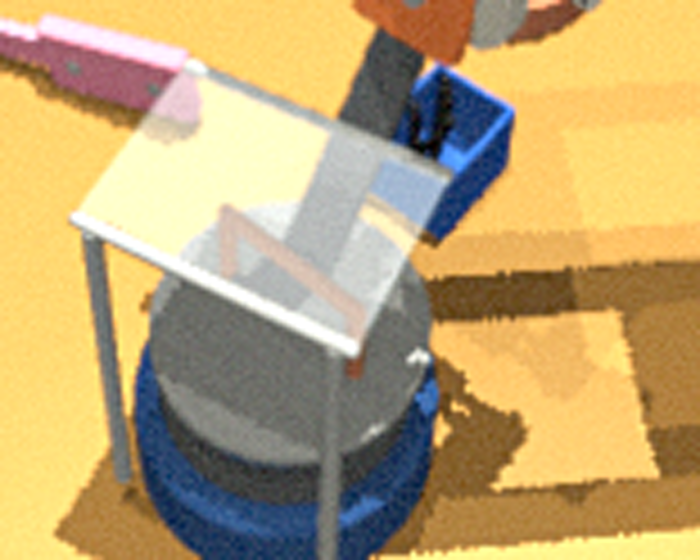

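The lid hangs level, clear above the well, with its edge at about (290,470) in the crop. Carrying it with smooth ramps.

Request:
move_arm([
  [0.03,-0.0012,0.0004,0,0],
  [0.03,-0.0036,0.0013,0,0],
  [0.03,-0.0073,0.0025,0,0],
  [0.03,-0.0122,0.0042,0,0],
  [0.03,-0.0182,0.0063,0,0],
  [0.03,-0.0255,0.0088,0,0],
  [0.03,-0.034,0.0117,0,0],
  [0.03,-0.0438,0.0151,0,0],
])

```text
time_s: 12.78
tool_pos: [0.487, 0.2261, 0.2497]
orientation: [0.823, 0.569, 0.0, 0.0]
wrist_force: [1.4, 0.3, -4.7]
gripper_width: 0.533
grip_force: 59.9
```

Request:
move_arm([
  [0.03,-0.0097,0.0033,0,0],
  [0.03,-0.0195,0.0067,0,0],
  [0.03,-0.0292,0.01,0,0],
  [0.03,-0.0389,0.0134,0,0],
  [0.03,-0.0486,0.0167,0,0],
  [0.03,-0.0584,0.0201,0,0],
  [0.03,-0.0681,0.0234,0,0],
  [0.03,-0.0778,0.0268,0,0],
])

```text
time_s: 13.45
tool_pos: [0.4846, 0.1438, 0.2497]
orientation: [0.823, 0.569, 0.0, 0.0]
wrist_force: [-0.3, -0.1, -4.5]
gripper_width: 0.537
grip_force: 59.9
```

Request:
move_arm([
  [0.03,-0.0097,0.0033,0,0],
  [0.03,-0.0195,0.0067,0,0],
  [0.03,-0.0292,0.01,0,0],
  [0.03,-0.0389,0.0134,0,0],
  [0.03,-0.0486,0.0167,0,0],
  [0.03,-0.0584,0.0201,0,0],
  [0.03,-0.0681,0.0234,0,0],
  [0.03,-0.0778,0.0268,0,0],
])

```text
time_s: 14.12
tool_pos: [0.4822, 0.0615, 0.2496]
orientation: [0.823, 0.569, 0.0, -0.0]
wrist_force: [-0.4, -0.5, -4.6]
gripper_width: 0.536
grip_force: 59.9
```

Request:
move_arm([
  [0.03,-0.0097,0.0033,0,0],
  [0.03,-0.0195,0.0067,0,0],
  [0.03,-0.0292,0.01,0,0],
  [0.03,-0.0389,0.0134,0,0],
  [0.03,-0.0486,0.0167,0,0],
  [0.03,-0.0584,0.0201,0,0],
  [0.03,-0.0681,0.0234,0,0],
  [0.03,-0.0778,0.0268,0,0],
])

```text
time_s: 14.78
tool_pos: [0.4798, -0.0208, 0.2496]
orientation: [0.823, 0.569, 0.0, 0.0]
wrist_force: [0.0, 0.1, -3.9]
gripper_width: 0.53
grip_force: 59.9
```

Request:
move_arm([
  [0.03,-0.0085,0.0029,0,0],
  [0.03,-0.0158,0.0054,0,0],
  [0.03,-0.0219,0.0075,0,0],
  [0.03,-0.0267,0.0092,0,0],
  [0.03,-0.0304,0.0105,0,0],
  [0.03,-0.0328,0.0113,0,0],
  [0.03,-0.034,0.0117,0,0],
  [0.03,-0.034,0.0117,0,0],
])

```text
time_s: 15.45
tool_pos: [0.4788, -0.0557, 0.2496]
orientation: [0.823, 0.569, 0.0, -0.0]
wrist_force: [-0.3, -0.4, -4.5]
gripper_width: 0.533
grip_force: 59.9
```

```bash
python3 g.py .5107 .028 .076 1.21
python3 - <<'E'
from h import *
np.set_printoptions(precision=4,suppress=True)
T=ctrl.grab_frame("top");S=ctrl.grab_frame("side")
for n in("top","side"):
  for l in("lifter","lifter_grip","lid_bar","lid","stand"):
    print(n,l,[(round(d["p"],2),np.round(d["pixel"],1).tolist()) for d in ctrl.landmark_of(n,l)[:4]])
a=T[195:295,200:325,::-1]; b=S[180:300,230:350,::-1]
cv2.imwrite("pics/st.png",np.hstack([cv2.resize(cv2.convertScaleAbs(i,alpha=1.6),(400,400),interpolation=cv2.INTER_CUBIC) for i in(a,b)]))
E
```

```text
t=15.45 tool [ 0.4788 -0.0557  0.2496] yaw 69.31 tilt -1.0000 w=49.5mm F=[-0.3484 -0.4137 -4.4736] T=[-0.308   0.0701  0.0575] gf=59.9
  shift mm [ 1.2  0.3 57.9] turn -0.02
  lifter now [0.51   0.027  0.1339]
top lifter [(0.7, [245.4, 251.9]), (0.55, [161.5, 400.5])]
top lifter_grip [(0.89, [186.9, 189.4]), (0.71, [232.8, 353.6]), (0.61, [171.3, 352.1]), (0.38, [235.8, 381.9])]
top lid_bar [(0.85, [246.5, 250.9])]
top lid [(0.55, [246.4, 251.9])]
top stand []
side lifter [(0.8, [257.7, 156.1]), (0.75, [212.9, 290.3]), (0.66, [154.1, 253.7])]
side lifter_grip [(0.74, [274.0, 206.0]), (0.72, [171.6, 249.1]), (0.6, [158.8, 319.1])]
side lid_bar [(0.93, [209.5, 291.3])]
side lid [(0.89, [221.9, 291.1]), (0.72, [222.8, 315.4])]
side stand [(0.62, [249.2, 286.9])]
```

View pics/st.png

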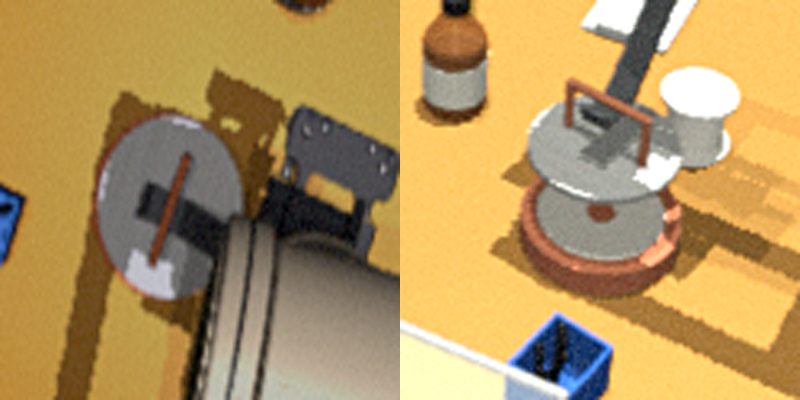

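```bash
cat > c.py <<'E'
from sil import *
np.set_printoptions(precision=4,suppress=True)
A=np.linspace(0,2*np.pi,40,endpoint=False)
def disc(c,r,z0,z1): return [np.array([c[0]+r*np.cos(a),c[1]+r*np.sin(a),z]) for z in(z0,z1) for a in A]
def stand():
    ms=[]
    for n,roi,px in(("top",(215,275,222,280),(250,255)),("side",(222,272,262,318),(235,290))):
        im=cv2.resize(cv2.imread(f"pics/{n}0.png"),(512,384),interpolation=cv2.INTER_AREA)[roi[0]:roi[1],roi[2]:roi[3]]
        h=cv2.cvtColor(im,cv2.COLOR_BGR2HSV).astype(int); m=((h[...,0]<12)|(h[...,1]<100)).astype(np.uint8)
        m=cv2.morphologyEx(m,cv2.MORPH_CLOSE,np.ones((5,5)));k,l,_,_=cv2.connectedComponentsWithStats(m);m=l==l[px[0]-roi[0],px[1]-roi[2]]
        ms.append((n,roi,m.astype(float),1.))
    return ms
def lidpoly(zf): return lambda q:[disc(q,.06,zf+.006,zf+.012),disc(q,.043,zf,zf+.006)]+loop([q[0],q[1],1.21],zf)
E
python3 - <<'E'
from c import *
ms=stand(); f=lambda q:[disc(q,.066,0,.03)]
for s in(ms,ms[:1],ms[1:]): print("stand",silfit(f,s,[.51,.027,0]))
for a,b in(([246.5,250.9],[209.5,291.3]),([246.4,251.9],[221.9,291.1]),([245.4,251.9],[212.9,290.3])): print(tri(dict(top=a,side=b)))
zf=.134+.006+.004-.056
for n,roi in(("top",(215,278,220,285)),("side",(195,245,262,322))):
    ctrl.grab_frame(n); d=ctrl.cut_out(n,"lid")[0]; m=d["pixels"][roi[0]:roi[1],roi[2]:roi[3]].astype(np.float32); w=np.ones_like(m)
    if n=="top": w[:,38:]=0
    print(n,d["p"],d["bbox"]); cv2.imwrite(f"pics/lm_{n}.png",m*255)
    m=cv2.morphologyEx(m,cv2.MORPH_CLOSE,np.ones((9,9)))
    print(silfit(lidpoly(zf),[(n,roi,m,w)],[.51,.027,0]))
E
```

```text
stand (array([0.5052, 0.0306, 0.0209]), np.float64(253.0), [np.float64(1627.0), np.float64(1566.0)])
stand (array([ 0.5044,  0.0316, -0.0145]), np.float64(91.8125), [np.float64(1627.0)])
stand (array([0.5064, 0.0242, 0.0504]), np.float64(131.625), [np.float64(1566.0)])
(array([0.5113, 0.031 , 0.1495]), [array([-0.1, -0. ]), array([0. , 0.1])])
(array([0.5086, 0.029 , 0.1072]), [array([-0.1, -0. ]), array([0. , 0.1])])
(array([0.5132, 0.0287, 0.136 ]), [array([-0.2, -0. ]), array([0. , 0.2])])
top 0.88 [229.4, 224.7, 274.4, 271.1]
(array([0.5071, 0.0291, 0.0157]), np.float64(24.3125), [np.float32(1547.0)])
side 0.63 [286.8, 141.9, 327.0, 218.3]
(array([ 0.607 , -0.1506,  0.6141]), np.float64(216.0), [np.float32(216.0)])[ WARN:0@1.840] global loadsave.cpp:1063 imwrite_ Unsupported depth image for selected encoder is fallbacked to CV_8U.
```

Run:
```python
from c import *
for n,(x,y) in(("top",(393.5,385.5)),("side",(454,380))):
    im=cv2.imread(f"pics/{n}0.png")[y.__int__()-14:int(y)+15,int(x)-16:int(x)+17] ; h=cv2.cvtColor(im,cv2.COLOR_BGR2HSV).astype(int)
    m=h[...,1]>110; k,l,st,ce=cv2.connectedComponentsWithStats(m.astype(np.uint8)); i=l[14,16]
    c=ce[i]+[int(x)-16,int(y)-14]; p=((c[1]+.5)*.64-.5,(c[0]+.5)*.64-.5); print(n,st[i],p,atz(n,p,.03))
```

```text
top [ 11   9  12  11 108] (np.float64(246.2614814814815), np.float64(251.64814814814815)) [0.5034 0.0307 0.03  ]
side [10 11 12  7 67] (np.float64(243.06776119402986), np.float64(289.93104477611945)) [0.5055 0.0276 0.03  ]
```

Request:
move_arm([
  [0.03,-0.0001,-0.0002,0.001,0],
  [0.03,-0.0003,-0.0006,0.003,0],
  [0.03,-0.0005,-0.0011,0.006,0],
  [0.03,-0.0007,-0.0017,0.01,0],
  [0.03,-0.0009,-0.0023,0.014,0],
  [0.03,-0.0011,-0.0028,0.018,0],
  [0.03,-0.0012,-0.0031,0.022,0],
  [0.03,-0.0012,-0.0033,0.026,0],
])

```text
time_s: 16.92
tool_pos: [0.4751, -0.0556, 0.223]
orientation: [0.823, 0.569, -0.0, -0.0]
wrist_force: [-0.1, -0.3, -3.8]
gripper_width: 0.532
grip_force: 59.9
```

Request:
move_arm([
  [0.03,0,0,0.004,0],
  [0.03,0,0,0.008,0],
  [0.03,0,0,0.012,0],
  [0.03,0,0,0.016,0],
  [0.03,0,0,0.02,0],
  [0.03,0,0,0.023,0],
  [0.03,0,0,0.025,0],
  [0.03,0,0,0.026,0],
])

```text
time_s: 17.58
tool_pos: [0.4751, -0.0556, 0.1972]
orientation: [0.823, 0.569, -0.0, -0.0]
wrist_force: [0.8, 0.2, -4.0]
gripper_width: 0.534
grip_force: 59.9
```

Request:
move_arm([
  [0.03,0,0,0.001,0],
  [0.03,0,0,0.002,0],
  [0.03,0,0,0.003,0],
  [0.03,0,0,0.004,0],
  [0.03,0,0,0.005,0],
  [0.03,0,0,0.006,0],
  [0.03,0,0,0.008,0],
  [0.03,0,0,0.01,0],
])

```text
time_s: 18.25
tool_pos: [0.4756, -0.0556, 0.1879]
orientation: [0.823, 0.569, 0.0, 0.0]
wrist_force: [0.4, 0.0, -2.2]
gripper_width: 0.533
grip_force: 59.9
```

```bash
python3 g.py .5107 .028 .06 1.21
python3 - <<'E'
from c import *
T=ctrl.grab_frame("top")
px={}
for n in("top","side"):
  ctrl.grab_frame(n)
  for l in("lifter","lid_bar","lid"): 
    r=ctrl.landmark_of(n,l); print(n,l,[(round(d["p"],2),np.round(d["pixel"],1).tolist()) for d in r[:3]])
roi=(215,278,220,285); ctrl.grab_frame("top"); d=ctrl.cut_out("top","lid")[0]; m=d["pixels"][roi[0]:roi[1],roi[2]:roi[3]].astype(np.float32); w=np.ones_like(m); w[:,36:]=0
print(d["p"],d["bbox"],silfit(lidpoly(.03),[("top",roi,cv2.morphologyEx(m,cv2.MORPH_CLOSE,np.ones((9,9))),w)],[.505,.029,0]))
E
```

```text
t=18.25 tool [ 0.4756 -0.0556  0.1879] yaw 69.31 tilt -1.0000 w=49.6mm F=[ 0.3872  0.0157 -2.1755] T=[-0.1227 -0.0362 -0.0049] gf=59.9
  shift mm [ 2.3  3.3 12.2] turn -0.02
  lifter now [0.5068 0.0271 0.0722]
top lifter [(0.84, [162.9, 398.8]), (0.81, [137.8, 199.6]), (0.63, [248.5, 250.4])]
top lid_bar [(0.93, [247.7, 250.5]), (0.19, [189.5, 295.2])]
top lid [(0.57, [246.4, 251.6])]
side lifter [(0.75, [258.9, 160.6]), (0.73, [153.2, 253.3])]
side lid_bar [(0.63, [227.3, 291.1])]
side lid [(0.96, [240.0, 292.6])]
0.92 [228.1, 224.3, 272.2, 272.1] (array([0.5033, 0.0301, 0.0221]), np.float64(27.375), [np.float32(1361.0)])
```

Request:
move_arm([
  [0.03,0,0,0.003,0],
  [0.03,0,0,0.007,0],
  [0.03,0,0,0.011,0],
  [0.03,0,0,0.015,0],
  [0.03,0,0,0.017,0],
  [0.03,0,0,0.018,0],
  [0.03,0,0,0.018,0],
  [0.03,0,0,0.018,0],
])

```text
time_s: 19.47
tool_pos: [0.4752, -0.0556, 0.1696]
orientation: [0.823, 0.569, -0.0, -0.0]
wrist_force: [0.2, -0.3, -2.9]
gripper_width: 0.536
grip_force: 59.9
```

Request:
move_arm([
  [0.03,-0.002,0,0,0],
  [0.03,-0.006,0,0,0],
  [0.03,-0.013,0,0,0],
  [0.03,-0.022,0,0,0],
  [0.03,-0.032,0,0,0],
  [0.03,-0.042,0,0,0],
  [0.03,-0.048,0,0,0],
  [0.03,-0.05,0,0,0],
])

```text
time_s: 20.13
tool_pos: [0.4571, -0.1037, 0.1697]
orientation: [0.823, 0.568, -0.0, 0.0]
wrist_force: [0.2, -0.6, -2.8]
gripper_width: 0.53
grip_force: 59.9
```

Request:
move_arm([
  [0.03,0,0,-0.005,0],
  [0.03,0,0,-0.015,0],
  [0.03,0,0,-0.03,0],
  [0.03,0,0,-0.045,0],
  [0.03,0,0,-0.06,0],
  [0.03,0,0,-0.07,0],
  [0.03,0,0,-0.074,0],
  [0.03,0,0,-0.075,0],
])

```text
time_s: 20.8
tool_pos: [0.4583, -0.1023, 0.2461]
orientation: [0.822, 0.569, 0.001, 0.001]
wrist_force: [0.4, 0.7, -2.7]
gripper_width: 0.532
grip_force: 59.9
```

```bash
python3 g.py .5421 -.2733 .12 1.43309
python3 - <<'E'
from c import *
for n in("top","side"):
  ctrl.grab_frame(n)
  for l in("lifter","lifter_grip","lid_bar","lid"): 
    r=ctrl.landmark_of(n,l); print(n,l,[(round(d["p"],2),np.round(d["pixel"],1).tolist()) for d in r[:4]])
s=ctrl.read_state();M=R.from_quat(s["orientation"]).as_matrix();yw=R.from_euler("z",np.arctan2(M[1,0],M[0,0]))
L=s["tool_pos"]-yw.apply([-.0884,0,.1157])
for n in("top","side"): print(n,[proj(n,L+yw.apply(v)).round(1) for v in([0,0,0],[-.097,0,.122])])
E
```

```text
t=20.80 tool [ 0.4583 -0.1023  0.2461] yaw 69.33 tilt -1.0000 w=49.5mm F=[ 0.443   0.6729 -2.662 ] T=[-0.1467 -0.0536 -0.0099] gf=59.9
  shift mm [-216.6  158.3   10.7] turn -12.78
  lifter now [ 0.4895 -0.0196  0.1304]
top lifter [(0.78, [137.3, 200.8]), (0.72, [258.6, 272.0])]
top lifter_grip [(0.85, [172.5, 350.3]), (0.72, [273.2, 313.6]), (0.66, [246.5, 250.8]), (0.59, [187.0, 190.2])]
top lid_bar [(0.83, [249.3, 255.9])]
top lid [(0.91, [246.7, 250.1])]
side lifter [(0.68, [204.9, 302.0]), (0.68, [155.2, 254.1])]
side lifter_grip [(0.84, [153.8, 331.5]), (0.7, [170.9, 246.6])]
side lid_bar [(0.78, [225.3, 293.2])]
side lid [(0.74, [303.3, 236.5])]
top [array([254.9, 270.6]), array([275.7, 312.6])]
side [array([205.9, 303.7]), array([151.6, 329.1])]
```

Request:
move_arm([
  [0.03,-0.004,0.003,0,0],
  [0.03,-0.013,0.01,0,0],
  [0.03,-0.026,0.019,0,0],
  [0.03,-0.042,0.031,0,0],
  [0.03,-0.059,0.043,0,0],
  [0.03,-0.076,0.056,0,0],
  [0.03,-0.093,0.068,0,0],
  [0.03,-0.11,0.08,0,0],
])

```text
time_s: 21.97
tool_pos: [0.4938, -0.2357, 0.2445]
orientation: [0.823, 0.568, -0.0, 0.0]
wrist_force: [0.5, -0.7, -2.2]
gripper_width: 0.532
grip_force: 59.9
```

Request:
move_arm([
  [0.03,-0.017,0.012,0,-2],
  [0.03,-0.034,0.025,0,-4],
  [0.03,-0.051,0.038,0,-6],
  [0.03,-0.068,0.05,0,-8],
  [0.03,-0.084,0.062,0,-10],
  [0.03,-0.097,0.071,0,-11.5],
  [0.03,-0.105,0.0765,0,-12.5],
  [0.03,-0.107,0.078,0,-12.8],
])

```text
time_s: 22.63
tool_pos: [0.5284, -0.3639, 0.2439]
orientation: [0.754, 0.656, -0.0, -0.0]
wrist_force: [0.2, -0.2, -2.1]
gripper_width: 0.532
grip_force: 59.9
```

Request:
move_arm([
  [0.03,0,0,0,0],
  [0.03,0,0,0,0],
  [0.03,0,0,0,0],
  [0.03,0,0,0,0],
  [0.03,0,0,0,0],
  [0.03,0,0,0,0],
  [0.03,0,0,0,0],
  [0.03,0,0,0,0],
])

```text
time_s: 23.3
tool_pos: [0.5288, -0.361, 0.2448]
orientation: [0.754, 0.657, 0.0, 0.0]
wrist_force: [0.3, -0.1, -2.1]
gripper_width: 0.533
grip_force: 59.9
```

```bash
python3 g.py .5421 -.2733 .008 1.43309
python3 - <<'E'
from c import *
P={}
for n in("top","side"):
  ctrl.grab_frame(n)
  for l in("lifter","lifter_grip"): 
    r=ctrl.landmark_of(n,l); print(n,l,[(round(d["p"],2),np.round(d["pixel"],1).tolist()) for d in r[:4]])
s=ctrl.read_state();M=R.from_quat(s["orientation"]).as_matrix();yw=R.from_euler("z",np.arctan2(M[1,0],M[0,0]))
L=s["tool_pos"]-yw.apply([-.0884,0,.1157])
for n in("top","side"): print(n,[proj(n,L+yw.apply(v)).round(1) for v in([0,0,0],[-.097,0,.122])])
a=ctrl.grab_frame("top")[200:290,330:440,::-1];b=ctrl.grab_frame("side")[70:190,265:365,::-1]
cv2.imwrite("pics/ret.png",np.hstack([cv2.resize(cv2.convertScaleAbs(i,alpha=1.5),(400,480),interpolation=cv2.INTER_CUBIC) for i in(a,b)]))
E
```

```text
t=23.30 tool [ 0.5288 -0.361   0.2448] yaw 82.12 tilt -1.0000 w=49.6mm F=[ 0.3209 -0.0747 -2.0889] T=[-0.0753 -0.0284 -0.014 ] gf=59.9
  shift mm [  0.3   1.2 121.1] turn 0.01
  lifter now [ 0.5409 -0.2735  0.1291]
top lifter [(0.78, [237.9, 367.7]), (0.6, [162.1, 402.2])]
top lifter_grip [(0.92, [186.3, 188.4]), (0.77, [242.0, 427.6]), (0.62, [174.1, 349.6])]
side lifter [(0.83, [259.0, 159.8]), (0.66, [155.1, 301.7]), (0.62, [152.7, 251.7]), (0.4, [159.0, 310.5])]
side lifter_grip [(0.72, [108.7, 320.6]), (0.72, [224.9, 317.7]), (0.59, [272.7, 205.9]), (0.58, [169.1, 246.1])]
top [array([235.7, 368.5]), array([244. , 425.2])]
side [array([155.2, 304.5]), array([109. , 318.8])]
```

View pics/ret.png

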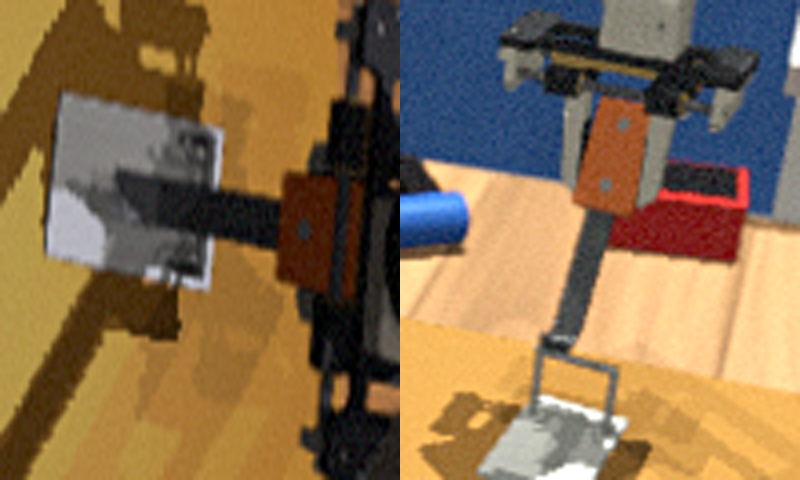

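The lifter hangs over its rest in line with the prongs, its foot at about (560,345) in the right crop. Descending.

Request:
move_arm([
  [0.03,0,0.001,0.004,0],
  [0.03,0,0.001,0.014,0],
  [0.03,0,0.001,0.028,0],
  [0.03,0,0.001,0.042,0],
  [0.03,0,0.001,0.054,0],
  [0.03,0,0.001,0.064,0],
  [0.03,0,0.001,0.07,0],
  [0.03,0,0.001,0.072,0],
])

```text
time_s: 24.37
tool_pos: [0.5289, -0.3608, 0.1703]
orientation: [0.754, 0.657, -0.0, -0.001]
wrist_force: [0.8, 0.7, -2.3]
gripper_width: 0.537
grip_force: 59.9
```

Request:
move_arm([
  [0.03,0,0,0.003,0],
  [0.03,0,0,0.008,0],
  [0.03,0,0,0.014,0],
  [0.03,0,0,0.02,0],
  [0.03,0,0,0.026,0],
  [0.03,0,0,0.031,0],
  [0.03,0,0,0.034,0],
  [0.03,0,0,0.036,0],
])

```text
time_s: 25.03
tool_pos: [0.5294, -0.3611, 0.1358]
orientation: [0.754, 0.657, -0.0, -0.0]
wrist_force: [0.9, -0.4, -2.6]
gripper_width: 0.534
grip_force: 59.9
```

```bash
python3 g.py .5421 -.2733 .008 1.43309
```

```text
t=25.03 tool [ 0.5294 -0.3611  0.1358] yaw 82.11 tilt -1.0000 w=49.6mm F=[ 0.9299 -0.3609 -2.605 ] T=[-0.0896 -0.1    -0.0754] gf=59.9
  shift mm [ 0.3  0.5 12.1] turn -0.0
  lifter now [ 0.5416 -0.2736  0.0201]
```

Request:
move_arm([
  [0.03,0,0.0005,0.002,0],
  [0.03,0,0.0005,0.004,0],
  [0.03,0,0.0005,0.006,0],
  [0.03,0,0.0005,0.008,0],
  [0.03,0,0.0005,0.009,0],
  [0.03,0,0.0005,0.01,0],
  [0.03,0,0.0005,0.011,0],
  [0.03,0,0.0005,0.0115,0],
])

```text
time_s: 25.7
tool_pos: [0.5302, -0.3614, 0.125]
orientation: [0.754, 0.657, -0.0, -0.0]
wrist_force: [0.1, -0.7, -2.1]
gripper_width: 0.536
grip_force: 59.9
```

```bash
python3 g.py .5421 -.2733 .008 1.43309
python3 - <<'E'
from c import *
for n in("top","side"):
  ctrl.grab_frame(n)
  for l in("lifter","lifter_grip"): 
    r=ctrl.landmark_of(n,l); print(n,l,[(round(d["p"],2),np.round(d["pixel"],1).tolist()) for d in r[:4]])
s=ctrl.read_state();M=R.from_quat(s["orientation"]).as_matrix();yw=R.from_euler("z",np.arctan2(M[1,0],M[0,0]))
L=s["tool_pos"]-yw.apply([-.0884,0,.1157])
for n in("top","side"): print(n,[proj(n,L+yw.apply(v)).round(1) for v in([0,0,0],[-.097,0,.122])])
E
```

```text
t=25.70 tool [ 0.5302 -0.3614  0.125 ] yaw 82.11 tilt -1.0000 w=49.8mm F=[ 0.0843 -0.7104 -2.135 ] T=[-0.1593 -0.0656  0.0394] gf=59.9
  shift mm [ 0.5 -0.3  1.3] turn -0.0
  lifter now [ 0.5423 -0.2739  0.0093]
top lifter [(0.83, [132.5, 201.8]), (0.7, [164.0, 397.2])]
top lifter_grip [(0.97, [171.1, 352.0]), (0.79, [239.1, 406.2]), (0.75, [186.0, 190.4])]
side lifter [(0.97, [184.8, 299.8]), (0.64, [257.6, 156.9]), (0.55, [156.5, 254.1])]
side lifter_grip [(0.82, [141.7, 317.1]), (0.6, [272.2, 205.7]), (0.51, [172.0, 246.8])]
top [array([233.6, 356.5]), array([240.6, 405.1])]
side [array([185.1, 300.3]), array([141.5, 313.9])]
```

Request:
move_arm([
  [0.03,0,0,0.0003,0],
  [0.03,0,0,0.0006,0],
  [0.03,0,0,0.0009,0],
  [0.03,0,0,0.0012,0],
  [0.03,0,0,0.0015,0],
  [0.03,0,0,0.0018,0],
  [0.03,0,0,0.002,0],
  [0.03,0,0,0.002,0],
])

```text
time_s: 26.67
tool_pos: [0.5305, -0.3612, 0.1236]
orientation: [0.754, 0.657, 0.0, 0.0]
wrist_force: [-0.1, 2.7, 3.6]
gripper_width: 0.533
grip_force: 59.9
```

```bash
python3 g.py .5421 -.2733 .008 1.43309
```

```text
t=26.67 tool [ 0.5305 -0.3612  0.1236] yaw 82.12 tilt -1.0000 w=49.5mm F=[-0.1076  2.7113  3.5518] T=[ 0.7501 -0.0761  0.0182] gf=59.9
  shift mm [ 0.2 -0.6 -0.1] turn 0.01
  lifter now [ 0.5426 -0.2736  0.0079]
```

Request:
move_arm([
  [0.048,0,0,0,0],
  [0.048,0,0,0,0],
  [0.048,0,0,0,0],
  [0.051,0,0,0,0],
  [0.052,0,0,0,0],
  [0.054,0,0,0,0],
  [0.058,0,0,0,0],
  [0.062,0,0,0,0],
], force=4)

```text
time_s: 27.33
tool_pos: [0.5302, -0.3615, 0.1231]
orientation: [0.754, 0.657, -0.0, 0.0]
wrist_force: [0.2, 0.6, 0.4]
gripper_width: 0.649
grip_force: 0.0
```

Request:
move_arm([
  [0.067,0,0,0,0],
  [0.072,0,0,0,0],
  [0.077,0,0,0,0],
  [0.082,0,0,0,0],
  [0.087,0,0,0,0],
  [0.09,0,0,0,0],
  [0.092,0,0,0,0],
  [0.092,0,0,0,0],
])

```text
time_s: 28.0
tool_pos: [0.5302, -0.3614, 0.1231]
orientation: [0.754, 0.657, -0.0, -0.0]
wrist_force: [1.2, 0.1, 0.0]
gripper_width: 0.985
grip_force: 0.0
```

```bash
python3 g.py .5421 -.2733 .008 1.43309
python3 - <<'E'
from c import *
for n in("top","side"):
  ctrl.grab_frame(n)
  for l in("lifter","lifter_grip"): 
    r=ctrl.landmark_of(n,l); print(n,l,[(round(d["p"],2),np.round(d["pixel"],1).tolist()) for d in r[:4]])
E
```

```text
t=28.00 tool [ 0.5302 -0.3614  0.1231] yaw 82.11 tilt -1.0000 w=91.6mm F=[1.2342 0.121  0.0055] T=[-0.124  -0.0696  0.0368] gf=0.0
  shift mm [ 0.5 -0.3 -0.6] turn -0.0
  lifter now [ 0.5423 -0.2738  0.0074]
top lifter [(0.89, [137.4, 200.6]), (0.8, [239.1, 358.2]), (0.59, [163.3, 399.0])]
top lifter_grip [(0.71, [239.5, 407.4]), (0.67, [172.0, 351.5]), (0.59, [185.5, 191.1])]
side lifter [(0.92, [259.3, 156.1]), (0.72, [141.7, 315.7]), (0.57, [182.4, 297.9]), (0.54, [153.0, 251.2])]
side lifter_grip [(0.77, [143.2, 316.3]), (0.68, [170.3, 248.1]), (0.57, [269.7, 203.7])]
```

Released and standing. Raising and backing off toward the start position.

Request:
move_arm([
  [0.092,0,0,-0.005,0],
  [0.092,0,0,-0.018,0],
  [0.092,0,0,-0.036,0],
  [0.092,0,0,-0.055,0],
  [0.092,0,0,-0.075,0],
  [0.092,0,0,-0.095,0],
  [0.092,0,0,-0.11,0],
  [0.092,0,0,-0.12,0],
])

```text
time_s: 28.97
tool_pos: [0.531, -0.362, 0.2472]
orientation: [0.754, 0.657, 0.0, 0.002]
wrist_force: [0.3, 0.3, 1.7]
gripper_width: 0.984
grip_force: 0.0
```

Request:
move_arm([
  [0.092,-0.01,-0.01,0,0],
  [0.092,-0.03,-0.03,0,0],
  [0.092,-0.05,-0.055,0,0],
  [0.092,-0.075,-0.08,0,0],
  [0.092,-0.1,-0.105,0,0],
  [0.092,-0.12,-0.125,0,0],
  [0.092,-0.13,-0.135,0,0],
  [0.092,-0.13,-0.135,0,0],
])

```text
time_s: 29.63
tool_pos: [0.3754, -0.4734, 0.2425]
orientation: [0.755, 0.655, -0.0, -0.001]
wrist_force: [0.9, 0.5, -0.8]
gripper_width: 0.986
grip_force: 0.0
```

```bash
cat > fin.py <<'E'
from c import *
ms=[]
for n,roi,px in(("top",(220,267,378,432),(241,400)),("side",(118,164,294,334),(141,314))):
    c=crop(n,roi); h=cv2.cvtColor(c.astype(np.uint8),cv2.COLOR_RGB2HSV)
    g=np.median(h[px[0]-roi[0]-2:px[0]-roi[0]+3,px[1]-roi[2]-2:px[1]-roi[2]+3].reshape(-1,3),0)
    m=(abs(h[...,0].astype(int)-g[0])<=4)&(h[...,1]>g[1]*.75)&(h[...,2]>g[2]*.55)
    m=cv2.morphologyEx(m.astype(np.uint8),cv2.MORPH_OPEN,np.ones((3,3)));m=cv2.morphologyEx(m,cv2.MORPH_CLOSE,np.ones((5,5)))
    k,l,st,_=cv2.connectedComponentsWithStats(m); m=(l==l[px[0]-roi[0],px[1]-roi[2]]); ms.append((n,roi,m.astype(float),1.))
for s in(ms,ms[:1],ms[1:]): print("lifter",silfit(grip,s,[.543,-.274,1.43]))
for n in("top","side"):
  im=ctrl.grab_frame(n); cv2.imwrite(f"pics/{n}F.png",im[:,:,::-1])
  for l in("lid_bar","lid","flux","reel","carton"):
    r=ctrl.landmark_of(n,l); print(n,l,[(round(d["p"],2),np.round(d["pixel"],1).tolist()) for d in r[:3]])
roi=(215,278,220,285); ctrl.grab_frame("top"); d=ctrl.cut_out("top","lid")[0]; m=d["pixels"][roi[0]:roi[1],roi[2]:roi[3]].astype(np.float32)
print(d["p"],silfit(lidpoly(.03),[("top",roi,cv2.morphologyEx(m,cv2.MORPH_CLOSE,np.ones((9,9))),1.)],[.505,.029,0]))
a=cv2.imread("pics/topF.png")[190:290,110:440]; b=cv2.imread("pics/sideF.png")[110:310,200:350]
cv2.imwrite("pics/fin.png",np.vstack([cv2.resize(cv2.convertScaleAbs(a,alpha=1.5),(600,182)),cv2.resize(cv2.convertScaleAbs(b,alpha=1.4),(600,410))]))
E
python3 fin.py
```

```text
lifter (array([ 0.5406, -0.2726,  1.4526]), np.float64(129.8125), [np.float64(577.0), np.float64(409.0)])
lifter (array([ 0.5436, -0.2713,  1.4113]), np.float64(90.8125), [np.float64(577.0)])
lifter (array([ 0.5435, -0.2754,  1.4361]), np.float64(21.625), [np.float64(409.0)])
top lid_bar [(0.24, [247.8, 194.9])]
top lid [(0.83, [244.7, 253.5]), (0.28, [248.2, 195.8])]
top flux [(0.8, [191.8, 296.5])]
top reel [(0.96, [263.7, 301.2])]
top carton [(0.98, [247.2, 195.6]), (0.71, [239.9, 112.1])]
side lid_bar [(0.94, [225.7, 290.4])]
side lid [(0.73, [240.9, 288.3])]
side flux [(0.9, [212.2, 248.7])]
side reel [(0.84, [222.3, 315.2])]
side carton [(0.8, [301.4, 276.2])]
0.78 (array([0.5043, 0.028 , 0.0845]), np.float64(59.9375), [np.float32(1417.0)])
```

View pics/fin.png

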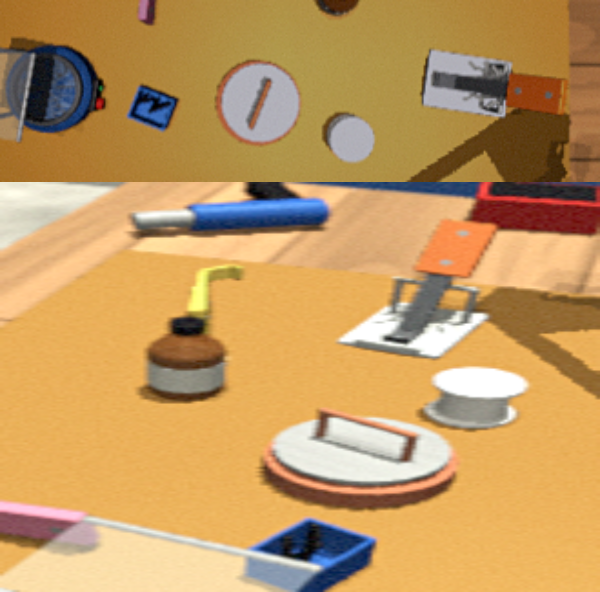

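The final picture shows the lid centred on the stand at (258,102), the lifter back in its rest at (470,80), and the bystanders where they were.

```bash
python3 -c "
from rig import ctrl
print(ctrl.sign_off())"
```

```text
the job is handed in; nothing more can be done
None
```

The lid sits centred on the cooling stand, to within about 3 mm by the cameras. The lifter is back in its rest as it stood, the flux bottle, reel and carton are unmoved, and the job was handed in at about 30 s of the 69 s allowed; no judging result was returned.

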